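Wedge the wobbly parts cabinet steady

TASK

The small-parts cabinet on the bench rocks because one foot is short. With your fingertips only, press down on its loose corner to feel it rock, then push the wooden wedge along the bench, thin edge first, under the short foot until it is just snug, and press firmly (about 8 N) on the same corner again to prove that it no longer rocks. Leave the cabinet level and in its place with the wedge under the foot, pick nothing up, disturb none of the things standing around, and finish with the hand clear.

Things in the scene. Friction and masses are not known exactly. Their poses are not given: they have to be found in the camera images.
- cabinet: Low grey steel drawer cabinet, blue fronts on its +x face, 220 x 220 mm, top 75 mm up, about 2 kg, loose. Origin: bench plane under its centre, z up. Underside 20 mm up on four 26 mm square feet at (+-92, +-92) mm; the one at (+92, -92) is short: 6 to 11 mm (hidden) off the bench while it stands level on three. 3 to 4.5 N down on that corner tips it onto that foot; let go, it tips back.
- corner (a point): Point on the flat top of the cabinet straight above the short foot, 18 mm in from both edges, 75 mm above the bench: the loose corner to press (within 45 mm of this point, sideways).
- foot_edge (a point): Middle of the lower outer edge of the short foot, where the wedge goes in: at (+92, -105) mm in the cabinet's frame, as high above the bench as the gap. The foot is 26 mm wide along the cabinet's x; the cabinet's -y side wall is 5 mm farther out. The wedge goes in along the cabinet's +y.
- wedge: Plain wooden wedge, 120 long, 60 wide, about 80 g, loose on the bench off the cabinet's -y side. Origin: centre of its underside; x points to the thin edge (2 mm high, x = +60 mm); thick upright end (22 mm) at x = -60. Starts 25 to 80 mm off the cabinet, roughly in line with the foot (0.2 rad, 15 mm). Slides under 1 N; once the slope meets the foot, 4 to 8 N is snug, over 12 N too much.
- slope (a point): Centre of the wedge's sloping top face, 12 mm above its underside; x runs down the slope to the thin edge, y across, z square out of the slope (slope 1 in 6).
- can: Bystander: upright metal drinks can, 66 mm across, 115 mm tall; origin under its centre. Leave alone.
- bottle: Bystander: upright clear bottle, 64 mm across, 190 mm tall; origin under its centre. Leave alone.
- block: Bystander: flat wooden block of even height, 60 x 50 x 22 mm (not the wedge); origin under its centre. Leave alone.
- blades: Bystander: stack of dark steel blades, 76 x 28 x 24 mm; origin under its centre. Leave alone.
Not all that is in view belongs to the job. Leave any purple or yellow look-alike of the wedge alone.

How it is judged:
By the outcome, as a careful person would: the job done as asked, in the order asked, and still so for the second after the job is handed in, with the robot touching nothing.
It also fails if it takes over 72 s, if anything falls off the work surface, if the arm or the gripper's body presses on something with over 40 N, if the wrist force passes 120 N, or if a joint passes its speed limit or range.

ROBOT

A 6-joint arm with a two-finger parallel gripper is mounted at the origin on the work surface. World frame = base frame: x ahead of the robot, y to its left, z up, the work surface at z = 0. Lengths are in mm, angles in rad, forces in N, time in s.
With the tool pointing down it reaches from about 350 to 875 mm from the base axis. Payload 4.2 kg.
Tool frame: the origin (TCP) lies between the finger pads; the fingertips stand 25 mm ahead of it and the grasp point (between the pads) lies 6 mm ahead of it; z points along the fingers, y is the line along which they close (so a half turn about z gives the same grasp; the last joint's range is limited). The gripper opens to 85 mm and grips with 20 to 120 N. Pads are 22 mm wide; open, the fingers measure 114 mm over their backs; the gripper's body (76 mm by 85 mm) begins 54 mm behind the grasp point. The pads swing forward as they close: fully open they stand 13 mm farther back than shut.
Start: joints at [1.597, 0.385, 0.008, 0, -1.194, -0.259], TCP at [144.158, 608.126, 230.112] pointing down, gripper open.
Joint ranges: [-3.14, 3.14], [-1.21, 2.06], [-1.07, 1.41], [-3.16, 2.05], [-2.99, -0.16], [-3.1, 3.1]. Speed limits (rad/s): [2.79, 2.79, 3.14, 3.14, 3.14, 3.14].

INTERFACE

Orientations are given as a unit quaternion [x, y, z, w].
In Python, from bench import arm gives the robot as it stands.
- The arm moves only by the shell command python3 -m pendant 'ROWS'. ROWS is JSON, a list of rows, each a list of 7 numbers: the shift along the tool's x, y, z in m, then the turn, a rotation vector about the tool's x, y, z in degrees, then the finger opening in m, from 0 to 0.0854. In form: [[x, y, z, wx, wy, wz, fingers], ...]. A call has 1 to 12 rows; each row shifts and turns the commanded pose from where the row before left it, along the tool's axes as they then stand; what a row does not reach is not made up. A row lasts 1/10 s, in which the tool goes at most 50 mm and 8.59 degrees, less where a joint would pass 70% of its speed; a pose out of reach is approached as far as the arm can. A call is refused whole if a number of a shift passes 0.05 or a number of a turn 8.59, either way. A call with a gripper value outside its range is refused whole. The fingers move at their own pace and stop on an object; the grip force is fixed at half the most. Time passes only in rows, so rows that do not move let the fingers close. It gives the time, the measured TCP pose, the force, the opening and the grip force at its end, in the units of the state.
- arm.read_state(): the state, without advancing time (a new reading comes with each control period).
- arm.get_image(name): name is "side" or "top"; returns a dict with "image" (400x640x3 uint8, red, green, blue), "fx", "fy", "cx", "cy" (pixels), "xyz" and "rotation" of the camera in the world. Camera axes: x right, y down, z forward; pixel columns grow to the right and rows downward; lengths in mm; the calibration is good to about 2 mm. A picture is of the moment at which its call begins. There is no depth.
- arm.job_done(): hands the job in; it is judged then, once.
The state is a dict: "clock": time; "joints": joint angles; "joint_vel": joint speeds; "joint_efforts": joint torques, N m; "position": TCP position; "ee_rot": TCP orientation; "contact_force": force on the tool from outside, world axes, zero at the start; "wrist_torque": the same for the moment, N m; "gripper_width": finger opening in mm; "grasp_force": force on a finger pad.
Only numpy, scipy, OpenCV 4.12 (cv2) and the standard library are available. Lean on these libraries where they do the work, as an engineer would, in place of code of your own. Each camera call takes 0.05 s, during which the arm holds its last target. There are 200 camera calls.

## Working session

There is one attempt and no reset: what is moved stays moved. The work goes in short steps, Python scripts to look and compute and a shell command to move; the robot and the scene stay as the last step left them, time stands still between calls to the robot, and variables do not carry over. Pictures are saved under pics/ and viewed, at most 10 in all, crops included, and the job is handed in when it is done.

```bash
mkdir -p pics; ls; python3 - <<'E'
from bench import arm
import cv2,numpy as np
s=arm.read_state();print({k:np.round(v,3).tolist() for k,v in s.items()})
for n in("side","top"):
    d=arm.get_image(n);cv2.imwrite(f"pics/{n}0.png",d["image"][:,:,::-1])
    print(n,d["fx"],d["fy"],d["cx"],d["cy"],np.round(d["xyz"],1).tolist(),np.round(d["rotation"],4).tolist())
E
```

```text
pics
{'clock': 0.0, 'joints': [1.597, 0.386, 0.007, -0.0, -1.194, -0.259], 'joint_vel': [-0.001, 0.0, -0.001, 0.0, 0.0, -0.0], 'joint_efforts': [0.001, -39.229, 18.841, 4.186, -0.005, -0.0], 'position': [144.048, 607.584, 229.022], 'ee_rot': [0.993, -0.116, -0.0, 0.001], 'contact_force': [-0.089, 0.353, -0.377], 'wrist_torque': [0.015, -0.019, 0.006], 'grasp_force': 0.0, 'gripper_width': 85.059}
side 426.28657631817674 426.28657631817674 313.0123465669777 196.946744370937 [129.1, 537.2, 606.0] [-0.3657, 0.8215, -0.4042, 0.1672]
top 460.71405835491197 460.71405835491197 311.962084125105 207.74141306729064 [402.1, 74.6, 990.9] [0.703, -0.7024, 0.0772, -0.0807]
```

View pics/top0.png

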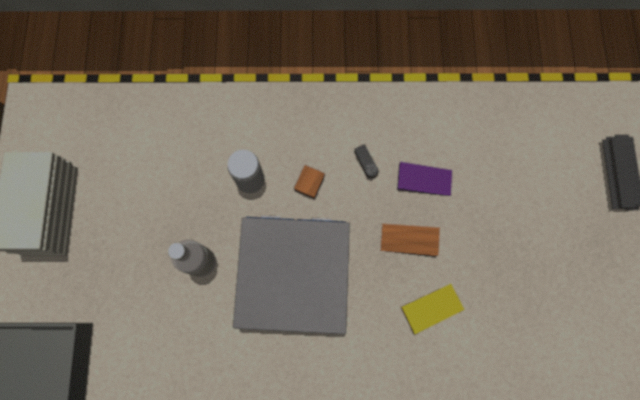

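View pics/side0.png

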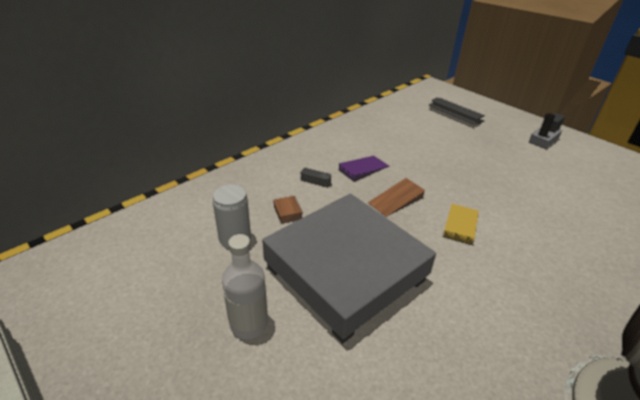

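The top view shows the cabinet at (293,275) and the brown wedge at (410,240). The look-alikes are purple at (425,179) and yellow at (433,309), the brown block is at (309,182), and the dark blades are at (367,161). By description the choice is the brown 120x60 piece at (410,240), on the cabinet's right side. Next I measure it and check it in a crop.

```bash
cat > h.py <<'E'
from bench import arm
import cv2,numpy as np
from scipy.spatial.transform import Rotation as R
def ray(d,uv,z):
    uv=np.atleast_2d(np.array(uv,float))
    v=np.c_[(uv[:,0]-d["cx"])/d["fx"],(uv[:,1]-d["cy"])/d["fy"],np.ones(len(uv))]
    v=R.from_quat(d["rotation"]).apply(v);o=np.array(d["xyz"])
    return o+v*((np.reshape(z,(-1,))-o[2])/v[:,2])[:,None]
def proj(d,p):
    c=R.from_quat(d["rotation"]).inv().apply(np.atleast_2d(p)-np.array(d["xyz"]))
    return np.c_[d["fx"]*c[:,0]/c[:,2]+d["cx"],d["fy"]*c[:,1]/c[:,2]+d["cy"]]
def blob(m,box):
    u0,v0,u1,v1=box;k=np.zeros_like(m);k[v0:v1,u0:u1]=m[v0:v1,u0:u1]
    return max(cv2.findContours(k,cv2.RETR_EXTERNAL,cv2.CHAIN_APPROX_NONE)[0],key=cv2.contourArea)
def state():
    s=arm.read_state();print({k:np.round(s[k],2).tolist() for k in("clock","position","ee_rot","contact_force","gripper_width")});return s
E
python3 - <<'E'
from h import *
d=arm.get_image("top");im=d["image"];hsv=cv2.cvtColor(im,cv2.COLOR_RGB2HSV)
br=cv2.inRange(hsv,(3,110,50),(15,255,255))
w=blob(br,(375,215,450,265));r=cv2.minAreaRect(w);b=cv2.boxPoints(r)
print("wedge px",np.round(b,1).tolist(),cv2.contourArea(w))
for z in(0,12,22):print(z,np.round(ray(d,b,z)[:,:2],1).tolist())
print(im[275,293],im[200,320],im[300,200])
ca=cv2.inRange(im,(60,60,60),(125,125,130))
cv2.imwrite("pics/ca.png",ca)
ca=cv2.morphologyEx(ca,cv2.MORPH_OPEN,np.ones((5,5)))
c=blob(ca,(225,205,365,345));r=cv2.minAreaRect(c);b=cv2.boxPoints(r)
print("cab px",r,np.round(b,1).tolist());p=ray(d,b,75);print(np.round(p[:,:2],1).tolist(),np.linalg.norm(p-np.roll(p,1,0),axis=1),p.mean(0))
ap=cv2.approxPolyDP(c,6,True)[:,0];print(ap.tolist(),np.round(ray(d,ap,75)[:,:2]).tolist())
s=arm.get_image("side")["image"][:,:,::-1][140:300,240:500]
t=im[:,:,::-1][130:350,220:480]
a=cv2.resize(s,None,fx=3,fy=3,interpolation=2)[:,:780]
cv2.imwrite("pics/crop1.png",a)
cv2.imwrite("pics/crop2.png",cv2.resize(t,None,fx=2.7,fy=2.7,interpolation=2))
E
```

```text
wedge px [[380.29998779296875, 251.5], [382.29998779296875, 223.5], [439.20001220703125, 227.5], [437.20001220703125, 255.5]] 1476.0
0 [[530.9, -67.9], [592.4, -74.3], [583.4, -198.1], [522.2, -190.1]]
12 [[529.4, -66.2], [590.1, -72.5], [581.2, -194.7], [520.8, -186.9]]
22 [[528.1, -64.8], [588.2, -70.9], [579.4, -192.0], [519.6, -184.2]]
[108 105 104] [150 142 127] [153 146 131]
cab px ((291.7891845703125, 276.14385986328125), (113.30638122558594, 116.70963287353516), 2.8271243572235107) [[232.3000030517578, 331.6000061035156], [238.10000610351562, 215.10000610351562], [351.29998779296875, 220.6999969482422], [345.5, 337.20001220703125]]
[[366.2, 232.1], [595.2, 229.5], [583.7, -0.3], [356.2, 14.7]] [217.61479683 229.06116741 230.07798234 228.0652383 ] [475.32609924 119.00986705  75.        ]
[[242, 218], [233, 327], [343, 336], [349, 223]] [[589.0, 221.0], [375.0, 231.0], [358.0, 19.0], [579.0, 4.0]]
```

View pics/crop1.png

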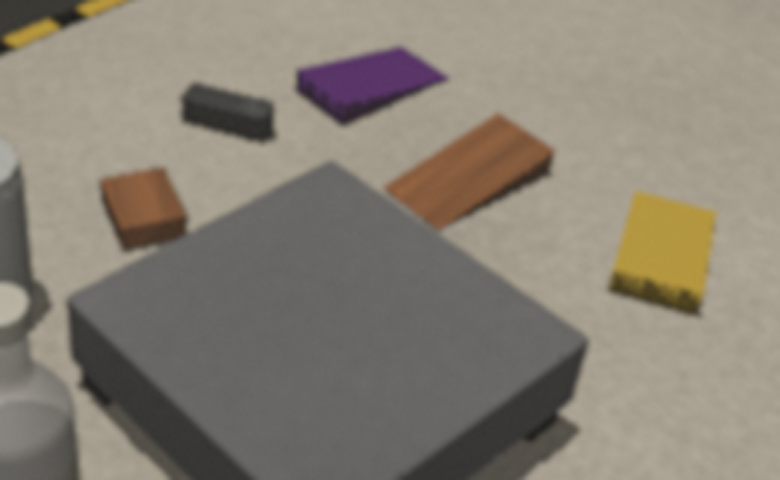

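View pics/crop2.png

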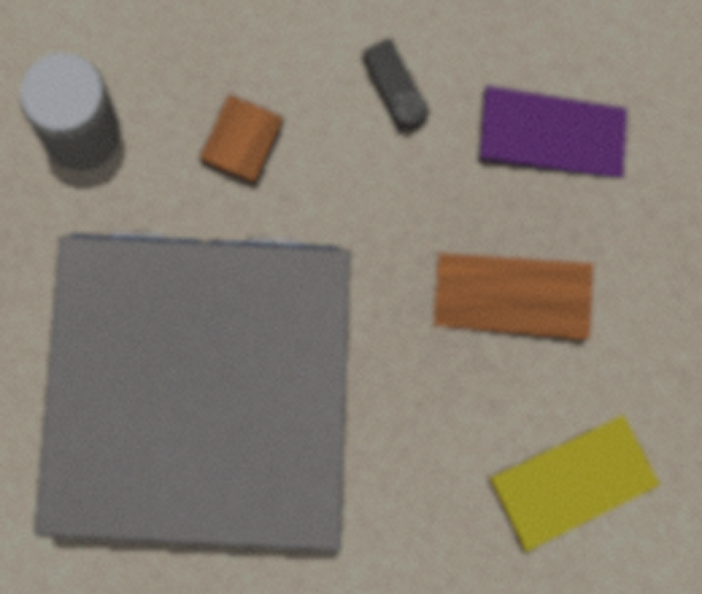

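The crops confirm the choice. The brown wedge's thin end faces the cabinet at top px (381,237) and its thick end is at (438,241). The blue fronts are on the upper (+x) edge, so the short foot is under the upper-right corner at px (349,222). That puts the corner at about (561,22) and the foot edge at about (561,9), with cabinet yaw about -3.4°. Thin edge to foot is about 80 mm, which fits the description.

First move: turn the hand, close the fingers, and go above the corner.

```bash
python3 -m pendant '[[0,0,-0.005,0,0,8,0],[0,0,-0.005,0,0,8,0],[0,0,-0.005,0,0,8,0],[0,0,-0.005,0,0,8,0],[0,0,-0.005,0,0,8,0],[0,0,-0.005,0,0,8,0],[0,0,-0.005,0,0,8,0],[0,0,-0.005,0,0,8,0],[0,0,-0.005,0,0,8,0],[0,0,-0.005,0,0,8,0]]'
python3 -m pendant '[[0.0373,-0.030,0,0,0,0,0],[0.0373,-0.030,0,0,0,0,0],[0.0373,-0.030,0,0,0,0,0],[0.0373,-0.030,0,0,0,0,0],[0.0373,-0.030,0,0,0,0,0],[0.0373,-0.030,0,0,0,0,0],[0.0373,-0.030,0,0,0,0,0],[0.0373,-0.030,0,0,0,0,0]]'
python3 - <<'E'
from h import *
s=state()
d=arm.get_image("top");im=d["image"];g=cv2.GaussianBlur(im,(3,3),0)
hsv=cv2.cvtColor(g,cv2.COLOR_RGB2HSV);gr=cv2.cvtColor(g,cv2.COLOR_RGB2GRAY)
def quad(m,box,sides,z,name):
    c=blob(m,box)[:,0].astype(float);q=np.array(sides,float);L=[]
    for i in range(4):
        a,b=q[i],q[(i+1)%4];t=(b-a)/np.linalg.norm(b-a);n=np.array([-t[1],t[0]])
        k=(abs((c-a)@n)<4)&((c-a)@t>6)&((c-b)@t<-6)
        vx,vy,x,y=cv2.fitLine(c[k].astype(np.float32),cv2.DIST_HUBER,0,.01,.01).ravel();L.append(np.cross([x,y,1],[x+vx,y+vy,1]))
    P=[np.cross(L[i-1],L[i]) for i in range(4)];P=np.array([p[:2]/p[2] for p in P]);W=ray(d,P,z)
    print(name,np.round(P,1).tolist(),np.round(W[:,:2],1).tolist(),"sides",np.round(np.linalg.norm(W-np.roll(W,-1,0),axis=1),1),"c",W.mean(0).round(1));return W
br=cv2.inRange(hsv,(3,100,60),(16,255,255))
w=quad(br,(375,215,450,265),[(382,224),(439,227),(436,255),(381,250)],np.array([2,22,22,2]),"wedge")
ca=((gr>85)&(gr<128)&(hsv[...,1]<30)).astype(np.uint8)*255
c=quad(ca,(225,205,365,345),[(244,218),(349.6,221.5),(346,332),(234,326)],75,"cab TL TR BR BL")
cv2.imwrite("pics/top1.png",im[:,:,::-1])
E
```

```text
clock: 1.2
position: [144.1, 608.0, 280.0]
ee_rot: [-0.684, 0.729, -0.0, -0.0]
contact_force: [0.9, -0.3, 0.2]
gripper_width: 0.2
grasp_force: 0.0
clock: 2.0
position: [367.0, 294.4, 280.3]
ee_rot: [-0.686, 0.727, 0.0, 0.0]
contact_force: [1.0, 0.5, -0.1]
gripper_width: -0.0
grasp_force: 0.0
{'clock': 2.0, 'position': [366.98, 294.42, 280.28], 'ee_rot': [-0.69, 0.73, 0.0, 0.0], 'contact_force': [1.01, 0.45, -0.12], 'gripper_width': -0.01}
wedge [[383.0, 224.2], [438.0, 227.5], [438.0, 255.7], [380.3, 249.3]] [[590.3, -75.3], [579.3, -189.3], [519.2, -185.8], [535.3, -67.9]] sides [116.2  60.2 120.7  55.5] c [ 556.1 -129.6   12. ]
cab TL TR BR BL [[241.8, 215.5], [349.3, 220.8], [345.3, 333.0], [232.3, 327.3]] [[594.4, 221.8], [583.4, 3.6], [364.0, 14.9], [374.3, 232.5]] sides [218.5 219.7 217.8 220.4] c [479.  118.2  75. ]
```

```bash
python3 -m pendant '[[0.0325,-0.0266,0,0,0,0,0],[0.0325,-0.0266,0,0,0,0,0],[0.0325,-0.0266,0,0,0,0,0],[0.0325,-0.0266,0,0,0,0,0],[0.0325,-0.0266,0,0,0,0,0],[0.0325,-0.0266,0,0,0,0,0],[0.0325,-0.0266,0,0,0,0,0],[0.0325,-0.0266,0,0,0,1.2,0],[0,0,0.042,0,0,0,0],[0,0,0.042,0,0,0,0],[0,0,0.042,0,0,0,0],[0,0,0.036,0,0,0,0]]'
python3 -m pendant '[[0,0,0.002,0,0,0,0],[0,0,0.002,0,0,0,0],[0,0,0.002,0,0,0,0]]'
python3 -m pendant '[[0,0,0.001,0,0,0,0],[0,0,0.001,0,0,0,0],[0,0,0.001,0,0,0,0]]'
python3 -m pendant '[[0,0,0.001,0,0,0,0],[0,0,0.001,0,0,0,0],[0,0,0.001,0,0,0,0]]'
```

```text
clock: 3.25
position: [562.8, 23.9, 115.9]
ee_rot: [-0.678, 0.735, 0.0, -0.001]
contact_force: [0.3, 0.5, -0.2]
gripper_width: -0.2
grasp_force: 0.0
clock: 3.55
position: [565.4, 24.8, 114.3]
ee_rot: [-0.679, 0.734, -0.001, 0.002]
contact_force: [0.2, -1.1, -0.5]
gripper_width: 0.1
grasp_force: 0.0
clock: 3.85
position: [564.1, 24.5, 110.1]
ee_rot: [-0.679, 0.735, -0.0, 0.001]
contact_force: [-0.9, 0.0, 0.0]
gripper_width: -0.2
grasp_force: 0.0
clock: 4.15
position: [563.7, 24.3, 106.1]
ee_rot: [-0.679, 0.735, -0.0, 0.0]
contact_force: [-0.2, 0.3, 0.1]
gripper_width: -0.2
grasp_force: 0.0
```

```bash
for i in 1; do python3 -m pendant '[[0,0,0.001,0,0,0,0],[0,0,0.001,0,0,0,0],[0,0,0.001,0,0,0,0]]' | sed -n '1,4p'; python3 -m pendant '[[0,0,0.001,0,0,0,0],[0,0,0.001,0,0,0,0]]'| sed -n '1,4p'; python3 -m pendant '[[0,0,0.001,0,0,0,0],[0,0,0.001,0,0,0,0]]'| sed -n '1,4p'; python3 -m pendant '[[0,0,0.001,0,0,0,0],[0,0,0.001,0,0,0,0]]'| sed -n '1,4p'; done
```

```text
clock: 4.45
position: [563.7, 24.3, 103.0]
ee_rot: [-0.679, 0.735, 0.0, -0.0]
contact_force: [0.9, 0.5, -0.1]
clock: 4.65
position: [563.7, 24.3, 101.0]
ee_rot: [-0.679, 0.735, 0.0, -0.0]
contact_force: [0.4, 0.2, 0.4]
clock: 4.85
position: [563.7, 24.3, 99.0]
ee_rot: [-0.679, 0.735, 0.0, -0.0]
contact_force: [0.7, -0.6, -0.6]
clock: 5.05
position: [563.7, 24.3, 97.0]
ee_rot: [-0.679, 0.735, 0.0, 0.0]
contact_force: [0.2, 0.8, -0.1]
```

```bash
python3 -m pendant '[[0,0,0.001,0,0,0,0],[0,0,0.001,0,0,0,0]]' | sed -n '1,4p'; python3 -m pendant '[[0,0,0.001,0,0,0,0],[0,0,0.001,0,0,0,0]]'| sed -n '1,4p'; python3 -m pendant '[[0,0,0.001,0,0,0,0],[0,0,0.001,0,0,0,0]]'| sed -n '1,4p'; python3 -c "
from h import *
d=arm.get_image('side');cv2.imwrite('pics/s2.png',cv2.resize(d['image'][130:330,250:470,::-1],None,fx=3,fy=3,interpolation=2))"
```

```text
clock: 5.25
position: [563.7, 24.3, 95.0]
ee_rot: [-0.679, 0.735, -0.0, 0.0]
contact_force: [1.0, -0.4, -0.2]
clock: 5.45
position: [563.7, 24.3, 93.0]
ee_rot: [-0.679, 0.735, -0.0, 0.0]
contact_force: [-0.1, -0.1, -0.1]
clock: 5.65
position: [563.7, 24.3, 91.0]
ee_rot: [-0.679, 0.735, -0.0, 0.0]
contact_force: [0.1, 0.3, 0.6]
```

View pics/s2.png

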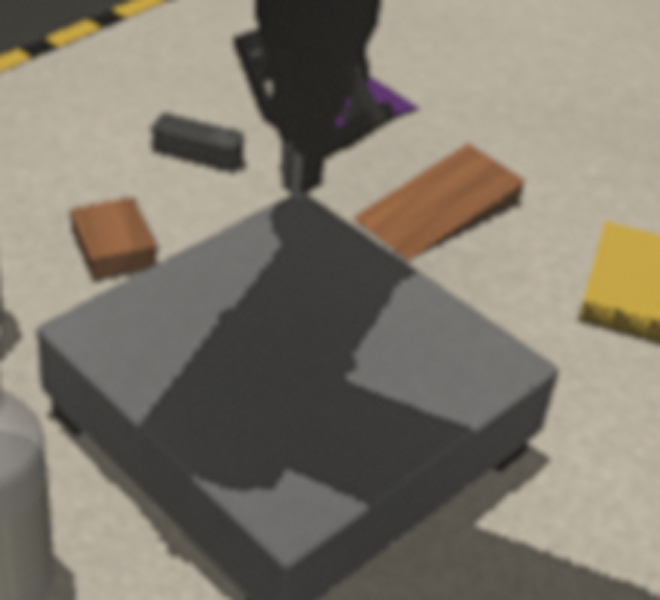

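```bash
python3 -c "
from h import *
d=arm.get_image('side')
print('tip66',proj(d,[563.7,24.3,66]),'tip75',proj(d,[563.7,24.3,75]))
print('crnr',proj(d,[[583.4,3.6,75],[594.4,221.8,75],[364,14.9,75],[374.3,232.5,75]]))
print(ray(d,[[350,194],[435,254.5],[263,240.5],[345,319]],75))
"
```

```text
tip66 [[348.7747033 203.9983974]] tip75 [[349.10183203 200.50924921]]
crnr [[349.1037569  191.86663478]
 [260.63673185 237.65810668]
 [435.68069249 252.07842314]
 [344.80506516 318.09336138]]
[[577.23506456   7.42439977  75.        ]
 [361.36830303  20.75198757  75.        ]
 [585.79321125 223.06615643  75.        ]
 [372.99430867 233.43490413  75.        ]]
```

```bash
python3 -c "
from h import *
d=arm.get_image('side')['image'][150:230,310:400,::-1];e=arm.get_image('top')['image'][180:270,310:400,::-1]
f=lambda a:np.clip(cv2.resize(a,(390,390),interpolation=2).astype(float)*2.2,0,255)
cv2.imwrite('pics/z3.png',np.hstack([f(d),f(e)]))"
```

```text
[ WARN:0@1.860] global loadsave.cpp:1063 imwrite_ Unsupported depth image for selected encoder is fallbacked to CV_8U.
```

View pics/z3.png

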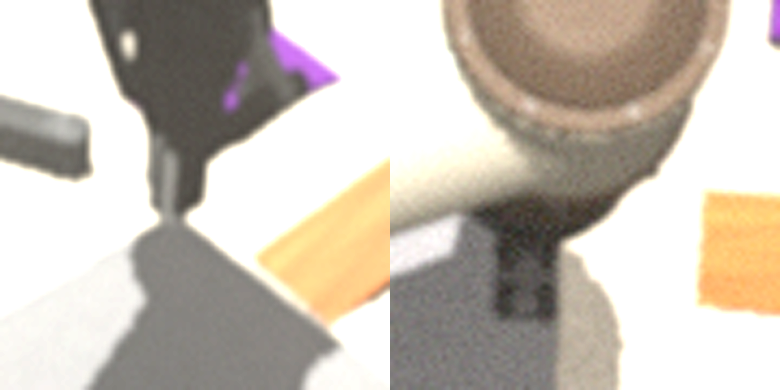

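The side panel shows the fingertip ending right at the cabinet corner at image px (350,193). It is either behind the corner or above it, but TCP says it should be at v=204. There was no contact force, so I lift 30 mm to see where the tip really is.

```bash
python3 -m pendant '[[0,0,-0.015,0,0,0,0],[0,0,-0.015,0,0,0,0],[0,0,0,0,0,0,0]]'; python3 -c "
from h import *
D=arm.get_image('side');d=D['image'][150:230,310:400,::-1];e=arm.get_image('top')['image'][180:270,310:400,::-1]
s=state();p=s['position'];print(proj(D,[p,p-np.array([0,0,25]),[p[0],p[1],75]]))
f=lambda a:np.clip(cv2.resize(a,(400,400),interpolation=2).astype(float)*2.2,0,255).astype(np.uint8)
cv2.imwrite('pics/z4.png',np.hstack([f(d),f(e)]))"
```

```text
clock: 6.15
position: [565.2, 24.7, 123.2]
ee_rot: [-0.679, 0.734, -0.001, 0.002]
contact_force: [-1.6, 0.1, 0.3]
gripper_width: -0.5
grasp_force: 0.0
{'clock': 6.25, 'position': [563.56, 24.36, 121.04], 'ee_rot': [-0.68, 0.73, 0.0, 0.0], 'contact_force': [-0.75, 0.25, -0.52], 'gripper_width': 0.18}
[[350.87614151 181.97119803]
 [349.91470506 192.21875868]
 [349.13267292 200.55412164]]
```

View pics/z4.png

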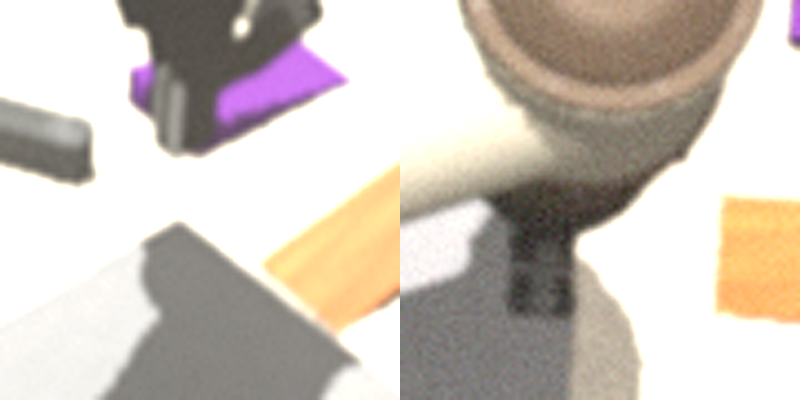

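```bash
python3 -c "
from h import *
D=arm.get_image('top')
for z in (96,121,200,300,400): print(z,proj(D,[563.6,24.4,z]))
S=arm.get_image('side')
for z in (80,96,110,121,125): print(z,ray(S,[350.5,180],z))
"
```

```text
96 [[339.73370581 228.60128102]]
121 [[340.4368538  226.28528769]]
200 [[342.93808771 218.04684983]]
300 [[346.88332698 205.05222005]]
400 [[352.0862055  187.91524168]]
80 [[605.71618789 -23.58520947  80.        ]]
96 [[591.21843099  -6.52725765  96.        ]]
110 [[578.53289371   8.39845019 110.        ]]
121 [[568.56568584  20.12579206 121.        ]]
125 [[564.94124661  24.39028002 125.        ]]
```

The tip shows at side px (350.5,180), which is about TCP height rather than 25 mm ahead of it. The xy position is consistent in both views, with the flange at top px (358,187). So contact should come lower than the figure given, and I'll find it by feel.

```bash
python3 -m pendant '[[0,0,0.015,0,0,0,0],[0,0,0.015,0,0,0,0],[0,0,0.002,0,0,0,0],[0,0,0.001,0,0,0,0],[0,0,0.001,0,0,0,0]]' | sed -n '1,4p'; for i in a b c d; do echo; done; python3 -m pendant '[[0,0,0.001,0,0,0,0],[0,0,0.001,0,0,0,0]]'| sed -n '1,4p'; python3 -m pendant '[[0,0,0.001,0,0,0,0],[0,0,0.001,0,0,0,0]]'| sed -n '1,4p';  python3 -m pendant '[[0,0,0.001,0,0,0,0],[0,0,0.001,0,0,0,0]]'| sed -n '1,4p'
```

```text
clock: 6.85
position: [564.1, 24.4, 87.4]
ee_rot: [-0.679, 0.734, -0.0, 0.0]
contact_force: [-0.1, 0.5, 0.8]




clock: 7.05
position: [564.0, 24.4, 85.6]
ee_rot: [-0.679, 0.735, -0.0, 0.0]
contact_force: [0.4, 0.3, 0.1]
clock: 7.25
position: [563.7, 24.3, 83.3]
ee_rot: [-0.679, 0.735, -0.0, 0.0]
contact_force: [-0.1, 0.1, -0.2]
clock: 7.45
position: [563.7, 24.3, 81.1]
ee_rot: [-0.679, 0.735, -0.0, 0.0]
contact_force: [-0.6, -0.4, -0.0]
```

```bash
python3 -m pendant '[[0,0,0.001,0,0,0,0],[0,0,0.001,0,0,0,0]]'| sed -n '1,4p'; python3 -m pendant '[[0,0,0.001,0,0,0,0],[0,0,0.001,0,0,0,0]]'| sed -n '1,4p';  python3 -m pendant '[[0,0,0.001,0,0,0,0],[0,0,0.001,0,0,0,0]]'| sed -n '1,4p';  python3 -m pendant '[[0,0,0.001,0,0,0,0]]'| sed -n '1,4p'
```

```text
clock: 7.65
position: [563.7, 24.3, 79.0]
ee_rot: [-0.679, 0.735, 0.0, -0.0]
contact_force: [0.0, 0.3, -0.4]
clock: 7.85
position: [563.7, 24.3, 77.0]
ee_rot: [-0.679, 0.735, -0.0, -0.0]
contact_force: [-0.1, -0.3, -0.1]
clock: 8.05
position: [563.7, 24.3, 75.1]
ee_rot: [-0.679, 0.735, -0.0, 0.0]
contact_force: [0.5, 0.4, 0.6]
clock: 8.15
position: [563.7, 24.3, 74.0]
ee_rot: [-0.679, 0.735, 0.0, -0.0]
contact_force: [0.6, -0.5, 0.6]
```

```bash
python3 -c "
from h import *
D=arm.get_image('side');d=D['image'][140:240,300:400,::-1];e=arm.get_image('top')['image'][170:270,300:400,::-1]
f=lambda a:np.clip(255*(cv2.resize(a,(400,500),interpolation=2)/255.)**.6,0,255).astype(np.uint8)
cv2.imwrite('pics/z5.png',np.hstack([f(d),f(e)]))
for z in (74,60,49):print(proj(D,[563.7,24.3,z]))"
```

```text
[[349.06527425 200.89917369]]
[[348.55895787 206.29953357]]
[[348.16819768 210.46737367]]
```

View pics/z5.png

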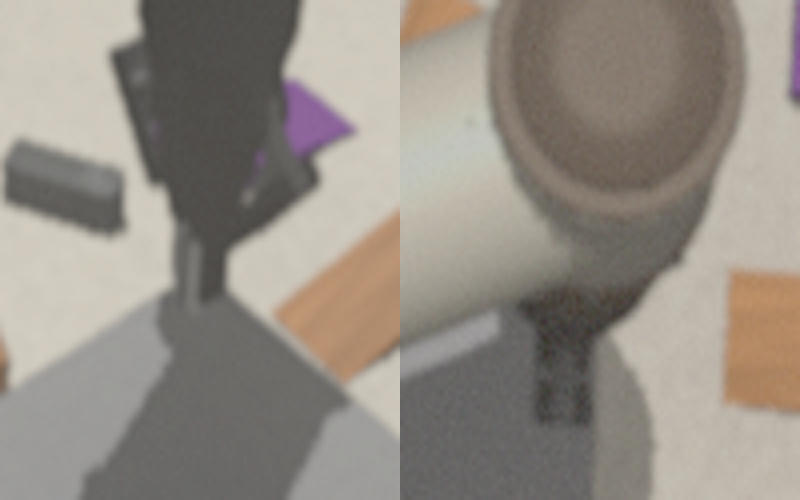

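The fingertip is now in front of the corner on the cabinet top, at side px (350,201.6). The prediction for z=74 was (349,201), so it is on the loose corner and about to touch. Pressing on in small steps.

```bash
for k in 1; do python3 -m pendant '[[0,0,0.001,0,0,0,0],[0,0,0,0,0,0,0]]'| sed -n '2p;4p'; python3 -m pendant '[[0,0,0.001,0,0,0,0],[0,0,0,0,0,0,0]]'| sed -n '2p;4p';python3 -m pendant '[[0,0,0.001,0,0,0,0],[0,0,0,0,0,0,0]]'| sed -n '2p;4p';python3 -m pendant '[[0,0,0.001,0,0,0,0],[0,0,0,0,0,0,0]]'| sed -n '2p;4p';done
```

```text
position: [563.9, 24.2, 73.4]
contact_force: [0.3, -0.6, 2.1]
position: [564.2, 24.1, 72.6]
contact_force: [1.0, -2.2, 2.8]
position: [564.4, 24.2, 71.5]
contact_force: [1.3, -2.6, 3.9]
position: [564.4, 24.4, 70.4]
contact_force: [1.8, -2.3, 4.1]
```

```bash
for k in 1; do python3 -m pendant '[[0,0,0.001,0,0,0,0],[0,0,0.001,0,0,0,0]]'| sed -n '2p;4p'; python3 -m pendant '[[0,0,0.001,0,0,0,0],[0,0,0.001,0,0,0,0]]'| sed -n '2p;4p';python3 -m pendant '[[0,0,0.001,0,0,0,0],[0,0,0,0,0,0,0]]'| sed -n '2p;4p';done
```

```text
position: [564.3, 24.5, 68.4]
contact_force: [2.8, -2.0, 4.5]
position: [564.1, 24.5, 66.2]
contact_force: [3.4, -2.9, 3.8]
position: [564.2, 24.4, 65.8]
contact_force: [2.0, -1.3, 6.7]
```

```bash
python3 -m pendant '[[0,0,0.0005,0,0,0,0],[0,0,0,0,0,0,0]]'| sed -n '1,4p'; python3 -m pendant '[[0,0,-0.001,0,0,0,0],[0,0,-0.001,0,0,0,0],[0,0,-0.001,0,0,0,0],[0,0,-0.001,0,0,0,0],[0,0,-0.001,0,0,0,0],[0,0,-0.001,0,0,0,0]]'| sed -n '1,4p';python3 -m pendant '[[0,0,-0.001,0,0,0,0],[0,0,-0.001,0,0,0,0],[0,0,-0.002,0,0,0,0],[0,0,-0.002,0,0,0,0],[0,0,-0.005,0,0,0,0],[0,0,-0.010,0,0,0,0],[0,0,-0.020,0,0,0,0],[0,0,-0.02,0,0,0,0]]'| sed -n '1,4p'
```

```text
clock: 9.85
position: [564.3, 24.4, 65.8]
ee_rot: [-0.679, 0.734, -0.001, 0.0]
contact_force: [0.8, -2.7, 10.3]
clock: 10.45
position: [562.2, 24.3, 69.8]
ee_rot: [-0.678, 0.735, 0.001, -0.001]
contact_force: [-0.9, 1.8, 1.2]
clock: 11.25
position: [563.7, 24.2, 132.7]
ee_rot: [-0.679, 0.735, -0.0, -0.0]
contact_force: [-0.6, 0.3, 0.1]
```

The corner rocked: light force for about 8 mm of travel, then a firm stop at 10 N. So the gap is about 7–8 mm. Next I go behind the wedge's thick end with the fingers 20 mm apart.

```bash
python3 -m pendant '[[0.04,-0.0004,0,0,0,0,0.02],[0.04,-0.0004,0,0,0,0,0.02],[0.04,-0.0004,0,0,0,0,0.02],[0.04,-0.0004,0,0,0,0,0.02],[0.04,-0.0004,0,0,0,0,0.02],[0.04,-0.0004,0,0,0,0,0.02],[0,0,0.03,0,0,0,0.02],[0,0,0.03,0,0,0,0.02],[0,0,0.03,0,0,0,0.02],[0,0,0.01,0,0,0,0.02],[0,0,0,0,0,0,0.02]]'
python3 - <<'E'
from h import *
d=arm.get_image("top");hsv=cv2.cvtColor(d["image"],cv2.COLOR_RGB2HSV)
br=cv2.inRange(hsv,(3,100,60),(16,255,255));w=blob(br,(370,210,455,270));print(cv2.boundingRect(w),cv2.minAreaRect(w))
D=arm.get_image("side");d=D["image"][90:230,310:460,::-1]
cv2.imwrite("pics/z6.png",cv2.resize(d,(600,560),interpolation=2))
s=state();p=np.array(s["position"]);print(proj(D,[p,p-[0,0,25]]))
E
```

```text
clock: 12.35
position: [546.4, -215.1, 30.8]
ee_rot: [-0.679, 0.735, 0.001, -0.001]
contact_force: [0.1, -0.1, 0.4]
gripper_width: 19.9
grasp_force: 0.0Traceback (most recent call last):
  File "<stdin>", line 3, in <module>
  File "h.py", line 14, in blob
    return max(cv2.findContours(k,cv2.RETR_EXTERNAL,cv2.CHAIN_APPROX_NONE)[0],key=cv2.contourArea)
ValueError: max() iterable argument is empty
```

```bash
python3 - <<'E'
from h import *
D=arm.get_image("side");d=D["image"][90:230,310:460,::-1]
e=arm.get_image("top")["image"][170:310,330:480,::-1]
cv2.imwrite("pics/z6.png",np.clip(np.hstack([cv2.resize(a,(400,373),interpolation=2) for a in(d,e)])*1.3,0,255).astype(np.uint8))
s=state();p=np.array(s["position"]);print(proj(D,[p,p-[0,0,25]]))
E
```

```text
{'clock': 12.5, 'position': [548.55, -215.25, 33.46], 'ee_rot': [-0.68, 0.73, -0.0, 0.0], 'contact_force': [0.21, -0.87, 0.82], 'gripper_width': 19.96}
[[422.93310752 175.49991651]
 [421.04294829 184.07681668]]
```

View pics/z6.png

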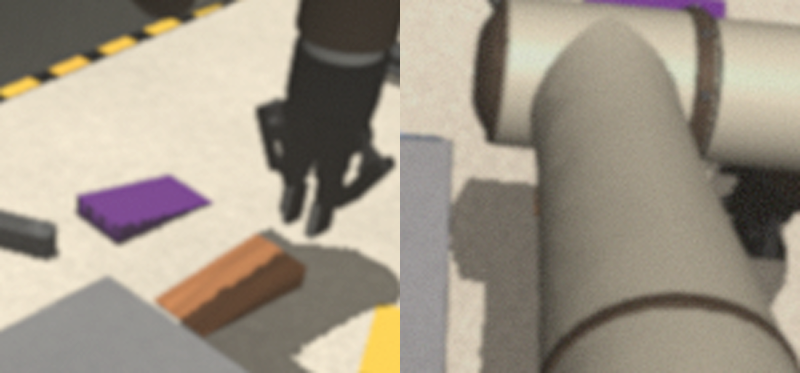

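Fingers are at side px (419,172) and (429,177), just behind the wedge's thick end at (425,190). I lower, then push at a gentle speed.

```bash
python3 -m pendant '[[0,0,0.01,0,0,0,0.02],[0,0,0.01,0,0,0,0.02],[0,0,0.004,0,0,0,0.02],[0,0,0,0,0,0,0.02]]'|sed -n '1,5p'
python3 -m pendant '[[-0.005,0,0,0,0,0,0.02],[-0.005,0,0,0,0,0,0.02],[-0.005,0,0,0,0,0,0.02],[-0.005,0,0,0,0,0,0.02],[-0.005,0,0,0,0,0,0.02],[-0.005,0,0,0,0,0,0.02],[-0.005,0,0,0,0,0,0.02],[-0.005,0,0,0,0,0,0.02]]'|sed -n '1,5p'
python3 -m pendant '[[-0.005,0,0,0,0,0,0.02],[-0.005,0,0,0,0,0,0.02],[-0.005,0,0,0,0,0,0.02],[-0.005,0,0,0,0,0,0.02],[-0.005,0,0,0,0,0,0.02],[-0.005,0,0,0,0,0,0.02]]'|sed -n '1,5p'
```

```text
clock: 12.9
position: [546.3, -215.0, 6.6]
ee_rot: [-0.679, 0.735, 0.001, -0.001]
contact_force: [0.9, -0.4, 0.1]
gripper_width: 20.1
clock: 13.7
position: [550.4, -174.9, 7.8]
ee_rot: [-0.679, 0.735, -0.0, 0.0]
contact_force: [0.5, -0.2, 0.6]
gripper_width: 20.0
clock: 14.3
position: [552.6, -145.0, 7.6]
ee_rot: [-0.679, 0.735, -0.0, -0.0]
contact_force: [-0.3, -1.8, 0.9]
gripper_width: 20.4
```

```bash
python3 - <<'E'
from h import *
d=arm.get_image("side");im=d["image"];hsv=cv2.cvtColor(im,cv2.COLOR_RGB2HSV)
br=cv2.inRange(hsv,(2,90,30),(16,255,255))
w=blob(br,(345,150,430,230));p=cv2.approxPolyDP(w,2.5,True)[:,0];print(cv2.contourArea(w))
for z in(2,12,22):print(z,[(q.tolist(),r.tolist()) for q,r in zip(p,np.round(ray(d,p,z)[:,:2]).astype(int))])
print(im[165:215:5,350:430:8].tolist()[5])
E
```

```text
697.0
2 [([390, 186], [597, -160]), ([365, 203], [593, -67]), ([386, 216], [533, -68]), ([407, 202], [533, -142]), ([407, 197], [544, -157])]
12 [([390, 186], [590, -149]), ([365, 203], [586, -57]), ([386, 216], [526, -58]), ([407, 202], [526, -131]), ([407, 197], [537, -145])]
22 [([390, 186], [582, -137]), ([365, 203], [578, -47]), ([386, 216], [519, -48]), ([407, 202], [519, -120]), ([407, 197], [530, -134])]
[[182, 173, 157], [177, 169, 153], [179, 171, 155], [182, 174, 157], [168, 146, 125], [143, 97, 65], [48, 41, 34], [62, 61, 57], [172, 164, 148], [186, 177, 160]]
```

```bash
python3 -m pendant '[[-0.005,0,0,0,0,0,0.02],[-0.005,0,0,0,0,0,0.02],[-0.005,0,0,0,0,0,0.02],[-0.005,0,0,0,0,0,0.02],[-0.005,0,0,0,0,0,0.02],[-0.004,0,0,0,0,0,0.02]]'|sed -n '2p;4p'
python3 -m pendant '[[-0.003,0,0,0,0,0,0.02],[-0.002,0,0,0,0,0,0.02],[-0.002,0,0,0,0,0,0.02],[0,0,0,0,0,0,0.02]]'|sed -n '2p;4p'
python3 -m pendant '[[-0.002,0,0,0,0,0,0.02],[-0.002,0,0,0,0,0,0.02],[0,0,0,0,0,0,0.02]]'|sed -n '2p;4p'
python3 -m pendant '[[-0.002,0,0,0,0,0,0.02],[-0.002,0,0,0,0,0,0.02],[0,0,0,0,0,0,0.02]]'|sed -n '2p;4p'
```

```text
position: [554.9, -115.9, 7.6]
contact_force: [0.5, -0.4, -0.7]
position: [555.5, -109.3, 7.6]
contact_force: [-0.1, -0.2, -0.2]
position: [555.8, -105.3, 7.6]
contact_force: [0.3, 0.0, -0.7]
position: [556.1, -101.2, 7.6]
contact_force: [0.4, 0.4, 0.0]
```

```bash
python3 -m pendant '[[-0.002,0,0,0,0,0,0.02],[-0.001,0,0,0,0,0,0.02],[0,0,0,0,0,0,0.02]]'|sed -n '2p;4p'
python3 -m pendant '[[-0.001,0,0,0,0,0,0.02],[-0.001,0,0,0,0,0,0.02],[0,0,0,0,0,0,0.02]]'|sed -n '2p;4p'
python3 -m pendant '[[-0.001,0,0,0,0,0,0.02],[-0.001,0,0,0,0,0,0.02],[0,0,0,0,0,0,0.02]]'|sed -n '2p;4p'
python3 -m pendant '[[-0.001,0,0,0,0,0,0.02],[-0.001,0,0,0,0,0,0.02],[0,0,0,0,0,0,0.02]]'|sed -n '2p;4p'
```

```text
position: [556.4, -98.3, 7.6]
contact_force: [0.4, -0.4, -0.3]
position: [556.5, -96.4, 7.6]
contact_force: [-0.5, -0.6, 0.8]
position: [556.7, -94.4, 7.6]
contact_force: [-0.5, -0.3, 0.0]
position: [556.9, -92.4, 7.6]
contact_force: [-0.7, -0.5, -0.8]
```

```bash
python3 -m pendant '[[-0.001,0,0,0,0,0,0.02],[-0.001,0,0,0,0,0,0.02],[0,0,0,0,0,0,0.02]]'|sed -n '2p;4p'
python3 -m pendant '[[-0.001,0,0,0,0,0,0.02],[0,0,0,0,0,0,0.02]]'|sed -n '2p;4p'
python3 -m pendant '[[-0.001,0,0,0,0,0,0.02],[0,0,0,0,0,0,0.02]]'|sed -n '2p;4p'
python3 -m pendant '[[-0.001,0,0,0,0,0,0.02],[0,0,0,0,0,0,0.02]]'|sed -n '2p;4p'
```

```text
position: [557.0, -90.4, 7.6]
contact_force: [-1.0, -0.4, 0.3]
position: [557.1, -89.4, 7.6]
contact_force: [-0.1, 0.2, 0.3]
position: [557.2, -88.4, 7.6]
contact_force: [-0.0, -0.9, -0.8]
position: [557.2, -87.4, 7.6]
contact_force: [-0.6, -0.6, 0.1]
```

```bash
for i in 1; do python3 -m pendant '[[-0.001,0,0,0,0,0,0.02],[0,0,0,0,0,0,0.02]]'|sed -n '2p;4p'
python3 -m pendant '[[-0.001,0,0,0,0,0,0.02],[0,0,0,0,0,0,0.02]]'|sed -n '2p;4p'
python3 -m pendant '[[-0.001,0,0,0,0,0,0.02],[0,0,0,0,0,0,0.02]]'|sed -n '2p;4p'
python3 -m pendant '[[-0.001,0,0,0,0,0,0.02],[0,0,0,0,0,0,0.02]]'|sed -n '2p;4p';done
```

```text
position: [557.3, -86.4, 7.6]
contact_force: [0.2, 0.7, -0.4]
position: [557.4, -85.4, 7.6]
contact_force: [0.2, -0.2, 0.3]
position: [557.4, -84.5, 7.6]
contact_force: [0.1, -0.9, -0.3]
position: [557.6, -83.4, 7.6]
contact_force: [-0.2, 1.1, 0.7]
```

```bash
python3 - <<'E'
from h import *
d=arm.get_image("side");im=d["image"];hsv=cv2.cvtColor(im,cv2.COLOR_RGB2HSV)
br=cv2.inRange(hsv,(2,90,30),(16,255,255))
w=blob(br,(335,150,430,230));p=cv2.approxPolyDP(w,2,True)[:,0];print(cv2.contourArea(w))
for z in(0,22):print(z,[(q.tolist(),r.tolist()) for q,r in zip(p,np.round(ray(d,p,z)[:,:2]).astype(int))])
E
```

```text
214.5
0 [([363, 201], [603, -71]), ([387, 215], [535, -74]), ([387, 207], [553, -96]), ([369, 196], [606, -95])]
22 [([363, 201], [586, -49]), ([387, 215], [520, -52]), ([387, 207], [537, -73]), ([369, 196], [589, -72])]
```

```bash
for i in 1; do python3 -m pendant '[[-0.001,0,0,0,0,0,0.02],[0,0,0,0,0,0,0.02]]'|sed -n '2p;4p'
python3 -m pendant '[[-0.001,0,0,0,0,0,0.02],[0,0,0,0,0,0,0.02]]'|sed -n '2p;4p'
python3 -m pendant '[[-0.001,0,0,0,0,0,0.02],[0,0,0,0,0,0,0.02]]'|sed -n '2p;4p'; done
```

```text
position: [557.6, -82.4, 7.6]
contact_force: [-0.2, 0.4, 0.6]
position: [557.7, -81.4, 7.6]
contact_force: [0.2, -0.3, 0.0]
position: [557.8, -80.5, 7.6]
contact_force: [0.2, -0.0, -0.6]
```

```bash
for i in 1; do python3 -m pendant '[[-0.001,0,0,0,0,0,0.02],[0,0,0,0,0,0,0.02]]'|sed -n '2p;4p'
python3 -m pendant '[[-0.001,0,0,0,0,0,0.02],[0,0,0,0,0,0,0.02]]'|sed -n '2p;4p'
python3 -m pendant '[[-0.001,0,0,0,0,0,0.02],[0,0,0,0,0,0,0.02]]'|sed -n '2p;4p'; python3 -m pendant '[[-0.001,0,0,0,0,0,0.02],[0,0,0,0,0,0,0.02]]'|sed -n '2p;4p'; done
```

```text
position: [557.8, -79.5, 7.6]
contact_force: [0.4, -0.5, -0.2]
position: [558.0, -78.5, 7.6]
contact_force: [-0.2, -1.0, -0.7]
position: [558.0, -77.5, 7.6]
contact_force: [-0.1, -0.7, 0.1]
position: [558.1, -76.5, 7.6]
contact_force: [-0.2, -0.3, -0.4]
```

```bash
for i in 1; do python3 -m pendant '[[-0.001,0,0,0,0,0,0.02],[0,0,0,0,0,0,0.02]]'|sed -n '2p;4p'
python3 -m pendant '[[-0.001,0,0,0,0,0,0.02],[0,0,0,0,0,0,0.02]]'|sed -n '2p;4p'
python3 -m pendant '[[-0.001,0,0,0,0,0,0.02],[0,0,0,0,0,0,0.02]]'|sed -n '2p;4p'; done
```

```text
position: [558.2, -75.5, 7.6]
contact_force: [0.0, -1.1, -0.4]
position: [558.2, -74.8, 7.6]
contact_force: [-0.7, -2.0, 0.2]
position: [558.1, -74.3, 7.6]
contact_force: [0.3, -5.2, -0.3]
```

```bash
python3 -m pendant '[[0,0,0,0,0,0,0.02],[0,0,0,0,0,0,0.02]]'|sed -n '2p;4p'; python3 -m pendant '[[-0.0003,0,0,0,0,0,0.02],[0,0,0,0,0,0,0.02]]'|sed -n '2p;4p'
```

```text
position: [558.0, -74.2, 7.6]
contact_force: [0.4, -5.5, 0.1]
position: [558.0, -74.2, 7.6]
contact_force: [-0.3, -6.4, 0.2]
```

Snug at about 6.4 N. I back off, rise, close the fingers and return to the corner.

```bash
python3 -m pendant '[[0.002,0,0,0,0,0,0.02],[0.004,0,0,0,0,0,0.02],[0.01,0,0,0,0,0,0.02],[0.02,0,0,0,0,0,0.02],[0,0,-0.02,0,0,0,0],[0,0,-0.03,0,0,0,0],[0,0,-0.03,0,0,0,0],[0,0,-0.03,0,0,0,0],[0,0,-0.01,0,0,0,0],[0,0,0,0,0,0,0],[0,0,0,0,0,0,0]]'
```

```text
clock: 22.4
position: [554.6, -109.2, 126.5]
ee_rot: [-0.678, 0.735, 0.001, -0.001]
contact_force: [-0.1, -0.6, -0.6]
gripper_width: -0.1
grasp_force: 0.0
```

```bash
python3 -m pendant '[[-0.02225,0.0003,0,0,0,0,0],[-0.02225,0.0003,0,0,0,0,0],[-0.02225,0.0003,0,0,0,0,0],[-0.02225,0.0003,0,0,0,0,0],[-0.02225,0.0003,0,0,0,0,0],[-0.02225,0,0,0,0,0,0],[0,0,0.015,0,0,0,0],[0,0,0.015,0,0,0,0],[0,0,0.015,0,0,0,0],[0,0,0.003,0,0,0,0],[0,0,0.002,0,0,0,0],[0,0,0,0,0,0,0]]'|sed -n '2p;4p'
python3 -c "
from h import *
state()
d=arm.get_image('top')"
python3 -m pendant '[[0,0,0.001,0,0,0,0],[0,0,0.001,0,0,0,0],[0,0,0,0,0,0,0]]'|sed -n '2p;4p'
python3 -m pendant '[[0,0,0.001,0,0,0,0],[0,0,0,0,0,0,0]]'|sed -n '2p;4p'
```

```text
position: [564.5, 23.9, 77.2]
contact_force: [0.2, 0.4, 0.4]
{'clock': 23.6, 'position': [564.47, 23.91, 77.19], 'ee_rot': [-0.68, 0.73, 0.0, -0.0], 'contact_force': [0.24, 0.39, 0.44], 'gripper_width': 0.03}
position: [564.6, 24.0, 75.9]
contact_force: [-1.1, -0.8, 0.2]
position: [564.5, 24.1, 74.6]
contact_force: [0.6, 0.2, 0.0]
```

```bash
python3 -m pendant '[[0,0,0.0007,0,0,0,0],[0,0,0,0,0,0,0]]'|sed -n '2p;4p'; python3 -m pendant '[[0,0,0.0005,0,0,0,0],[0,0,0,0,0,0,0]]'|sed -n '2p;4p'; python3 -m pendant '[[0,0,0.0005,0,0,0,0],[0,0,0,0,0,0,0]]'|sed -n '2p;4p'
```

```text
position: [564.6, 24.0, 74.0]
contact_force: [-0.6, -0.7, -0.0]
position: [564.6, 24.1, 73.9]
contact_force: [-1.3, -0.6, 4.0]
position: [564.7, 24.0, 73.8]
contact_force: [-2.3, 0.6, 6.5]
```

```bash
python3 -m pendant '[[0,0,0.0003,0,0,0,0],[0,0,0,0,0,0,0]]'|sed -n '2p;4p'; python3 -m pendant '[[0,0,0,0,0,0,0],[0,0,0,0,0,0,0],[0,0,0,0,0,0,0]]'|sed -n '2p;4p'
```

```text
position: [564.7, 24.0, 73.8]
contact_force: [-3.7, 0.1, 8.0]
position: [564.7, 24.0, 73.8]
contact_force: [-2.9, -0.1, 7.6]
```

```bash
python3 -m pendant '[[0,0,0.0001,0,0,0,0],[0,0,0,0,0,0,0],[0,0,0,0,0,0,0],[0,0,0,0,0,0,0]]'|sed -n '2p;4p'
python3 -m pendant '[[0,0,-0.001,0,0,0,0],[0,0,-0.001,0,0,0,0],[0,0,-0.005,0,0,0,0],[0,0,-0.02,0,0,0,0],[0,0,-0.04,0,0,0,0],[0,0,-0.05,0,0,0,0],[0,0,-0.05,0,0,0,0],[0,0,-0.03,0,0,0,0]]'|sed -n '1,4p'
python3 -m pendant '[[-0.0325,0.0266,0,0,0,0,0],[-0.0325,0.0266,0,0,0,0,0],[-0.0325,0.0266,0,0,0,0,0],[-0.0325,0.0266,0,0,0,0,0],[-0.0325,0.0266,0,0,0,0,0],[-0.0325,0.0266,0,0,0,0,0],[-0.0325,0.0266,0,0,0,0,0],[-0.0325,0.0266,0,0,0,0,0],[-0.0325,0.0266,0,0,0,0,0],[-0.0325,0.0266,0,0,0,0,0],[-0.0325,0.0266,0,0,0,0,0],[0,0,0,0,0,0,0]]'|sed -n '1,4p'
python3 -c "
from h import *
a=arm.get_image('top')['image'][130:350,160:460,::-1];b=arm.get_image('side')['image'][130:340,200:480,::-1]
cv2.imwrite('pics/end.png',np.vstack([cv2.resize(b,(400,300),interpolation=2),cv2.resize(a,(400,293),interpolation=2)]))"
```

```text
position: [564.7, 24.0, 73.8]
contact_force: [-1.9, 0.8, 8.1]
clock: 26.45
position: [565.8, 24.0, 274.3]
ee_rot: [-0.679, 0.734, -0.002, 0.003]
contact_force: [0.1, 0.0, -0.2]
clock: 27.65
position: [299.0, 406.8, 269.2]
ee_rot: [-0.68, 0.733, 0.0, 0.0]
contact_force: [0.1, -0.1, -0.3]
```

View pics/end.png

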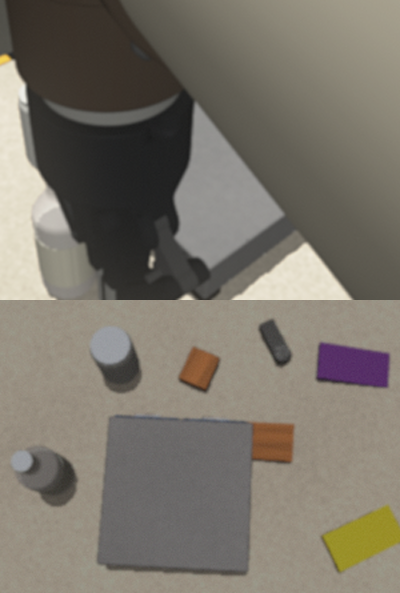

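The top view shows the wedge under the +x/-y corner, with its outer end at crop px (290,442). The cabinet looks to be in the same place, the bystanders look undisturbed, and the hand is clear. Handing in.

```bash
python3 -c "
from bench import arm
print(arm.job_done())"
```

```text
the job is handed in; nothing more can be done
None
```

I handed the job in at about 28 s: the loose corner rocked about 8 mm, the wedge is snug under the short foot at about 6.4 N, the corner then held still under 8 N, and the hand finished clear (the hand-in gave no verdict).

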